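Clear the stand and put the weld liquids back

ROBOT

A 6-joint arm with a two-finger parallel gripper is mounted at the origin on the work surface. World frame = base frame: x ahead of the robot, y to its left, z up, the work surface at z = 0. Lengths are in mm, angles in rad, forces in N, time in s.
With the tool pointing down it reaches from about 350 to 775 mm from the base axis. Payload 7.3 kg.
Tool frame: the origin (TCP) lies midway between the tips of the shut fingers; the grasp point (between the pads) lies 19 mm behind it; z points along the fingers, y is the line along which they close (so a half turn about z gives the same grasp; the last joint's range is limited). The gripper opens to 92 mm and grips with 3 to 60 N. Pads are 19 mm wide; open, the fingers measure 130 mm over their backs; the gripper's body (75 mm by 190 mm) begins 47 mm behind the grasp point.
Start: joints at [-1.299, 0.342, 1.524, -0, 1.275, -0.146], TCP at [213.043, -479.852, 226.741] pointing down, gripper open.
Joint ranges: [-2.53, 2.53], [-0.77, 2.02], [0.04, 2.7], [-1, 4.14], [0.28, 2.66], [-3.11, 3.11]. Speed limits (rad/s): [2.57, 2.57, 3.14, 3.14, 3.14, 3.14].

INTERFACE

Orientations are given as [roll, pitch, yaw] about the fixed x, y, z axes, in that order (R = Rz(yaw) Ry(pitch) Rx(roll)).
In Python, from plant import bot gives the robot as it stands.
- The arm moves only by the tool servo_tool, never from a script. Its argument "deltas" is a list of rows, each a list of 2 entries, a list of its own where there are three numbers: the shift along the tool's x, y, z in m, then the turn, a rotation vector about the tool's x, y, z in degrees. A call has 1 to 20 rows; each row shifts and turns the commanded pose from where the row before left it, along the tool's axes as they then stand; what a row does not reach is not made up. A row lasts 1/8 s, in which the tool goes at most 62.5 mm and 10.7 degrees, less where a joint would pass 70% of its speed; a pose out of reach is approached as far as the arm can. A call with a gripper value outside its range is refused whole. "fingers" is the opening, from 0 (shut) to 1 (fully open), set as the call begins (left out, the last holds). The fingers move at their own pace and stop on an object; the grip force is fixed at half the most. Time passes only in rows, so rows that do not move let the fingers close. It gives the time, the measured TCP pose, the force, the opening and the grip force at its end, in the units of the state.
- bot.get_obs(): the state, without advancing time (a new reading comes with each control period).
- bot.capture(name): name is "side" or "top" or "wrist"; returns the picture (420x560x3 uint8, red, green, blue); there is no depth.
- bot.camera_model(name): a dict with "mtx" (3x3 intrinsics, pixels), "xyz" and "rotation" of the camera in the world. Camera axes: x right, y down, z forward; pixel columns grow to the right and rows downward; lengths in mm; the calibration is good to about 2 mm. A picture is of the moment at which its call begins: read the wrist's pose just before it. camera_model takes no time and is no camera call; for the wrist camera it gives the pose at the moment of the call.
- bot.close_job(): hands the job in; it is judged then, once.
The state is a dict: "time": time; "joint_positions": joint angles; "dq": joint speeds; "tau": joint torques, N m; "tool_pos": TCP position; "tcp_rot": TCP orientation; "contact_force": force on the tool from outside, world axes, zero at the start; "moment": the same for the moment, N m; "grip_width": finger opening in mm; "finger_force": force on a finger pad.
Only numpy, scipy, OpenCV 4.12 (cv2) and the standard library are available. Lean on these libraries where they do the work, as an engineer would, in place of code of your own. Each camera call takes 0.05 s, during which the arm holds its last target. There are 200 camera calls.

TASK

Tidy the welding bench: the red tip basket has been left on the blue stand, so first hang it by its handle on the two-pronged yellow hanger, level, with a prong on each side of the black grip. Then stand the white bottle with the green cap and the amber jar with the black lid upright on the blue stand, each with its whole foot on the plate, beside the tin that is already there. Set all three down gently, without dropping them or tipping them over, and leave everything else where it is.

Things in the scene. Friction and masses are not known exactly. Their poses are not given: they have to be found in the camera images.
- basket: red open-topped box with copper tips inside, 70 (x) x 140 (y) x 60 mm high, with a fixed steel arch handle over it in its y-z plane; origin at the centre of its underside, z up. 0.35 kg
- basket_handle (a point): middle of the basket's handle, 140 mm above the basket's underside: centre of a black grip 16 mm thick (x), 44 mm long (y), 18 mm high. From either end of the grip a round steel bar 10 mm thick runs level on to y = +-66 mm at the same height, then straight down into the box
- hanger: fixed hanger: base plate 120 x 150 mm (x -40 to +80 mm), two posts 14 mm thick at x = +60, y = +-42 mm; from their tops two yellow prongs 10 mm thick run level to -x at y = +-42 mm, axis 190 mm up, to x = -26 mm, then slanting tips rise to 213 mm, ending at x = -37 mm. Nothing joins the prongs or stands above them. Origin on the bench under the middle of the seat
- hanger_seat (a point): where basket_handle ends when the basket hangs properly: 200 mm above the bench, midway between the two prongs; the handle's bars lie across the prongs along this frame's y, its x runs along the prongs (prong tips at -x)
- stand: fixed low blue steel stand with a flat top plate 140 (x) x 290 (y) mm without a lip, top 45 mm above the bench; origin on the bench under its centre. At the start the basket covers one half (y+ or y-) and the tin stands on the other
- stand_top (a point): centre of the stand's top face, axes as the stand's
- bottle: white round bottle, 54 mm across and straight to 105 mm, then a shoulder to a neck 30 mm across at 124 mm, and a green cap 32 mm across from 128 to 160 mm; origin at the centre of its underside, z up. 0.26 kg
- jar: amber round jar 53 mm across with a black lid 56 mm across from 65 to 85 mm height; origin at the centre of its underside, z up. 0.28 kg
- tin: steel and yellow tin, 66 mm across, 90 mm high, standing on the stand: leave it. Origin at the centre of its underside
- other_bottle: grey bottle with an orange cap, of the bottle's shape and size, on the bench: leave it. Origin under its centre
- cup: empty aluminium cup, 60 mm across, 80 mm high, on the bench: leave it. Origin under its centre

How it is judged:
By the outcome, as a careful person would: the job done as asked, in the order asked, and still so for the second after the job is handed in, with the robot touching nothing.
It also fails if it takes over 72 s, if anything falls off the work surface, if the arm or the gripper's body presses on something with over 40 N, if the wrist force passes 120 N, or if a joint passes its speed limit or range.

## Working session

There is one attempt and no reset: what is moved stays moved. The work goes in short steps, Python scripts to look and compute and a tool call to move; the robot and the scene stay as the last step left them, time stands still between calls to the robot, and variables do not carry over. Pictures are saved under pics/ and viewed, at most 10 in all, crops included, and the job is handed in when it is done.

Besides the shell and the picture viewer there is one more tool, called after "Request:" by a JSON object that holds its "api" and its "payload". servo_tool: Moves the arm, as the interface text tells. Its arguments: {"type":"object","properties":{"deltas":{"type":"array"},"fingers":{"type":"number"}},"required":["deltas"]}

```bash
mkdir -p pics; ls; python3 - <<'E'
from plant import bot
import cv2,numpy as np
o=bot.get_obs();print({k:np.round(v,3) for k,v in o.items()})
for n in ("side","top"):
    cv2.imwrite(f"pics/{n}0.png",bot.capture(n)[:,:,::-1]); m=bot.camera_model(n); print(n,{k:np.round(v,3).tolist() for k,v in m.items()})
E
```

```text
pics
{'time': np.float64(0.0), 'joint_positions': array([-1.299,  0.343,  1.525, -0.   ,  1.275, -0.146]), 'dq': array([-0.   ,  0.001,  0.001, -0.001,  0.001,  0.001]), 'tau': array([ -0.   , -43.123, -24.422,   0.072,   0.056,  -0.   ]), 'tool_pos': array([ 212.906, -479.454,  226.05 ]), 'tcp_rot': array([-3.14 , -0.   ,  0.418]), 'contact_force': array([ 0.824,  0.196, -1.325]), 'moment': array([ 0.027,  0.01 , -0.033]), 'finger_force': np.float64(0.0), 'grip_width': np.float64(91.816)}
side {'mtx': [[447.151, 0.0, 279.797], [0.0, 447.151, 215.662], [0.0, 0.0, 1.0]], 'xyz': [491.094, 596.926, 668.999], 'rotation': [-2.296, 0.006, -3.08]}
top {'mtx': [[409.414, 0.0, 278.455], [0.0, 409.414, 211.384], [0.0, 0.0, 1.0]], 'xyz': [427.834, 4.293, 849.326], 'rotation': [-2.994, 0.014, -1.545]}
```

View pics/side0.png

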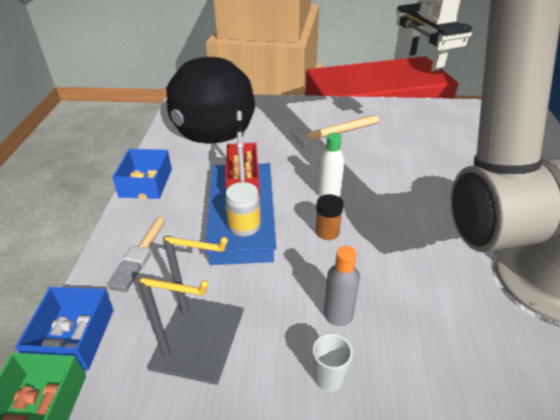

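View pics/top0.png

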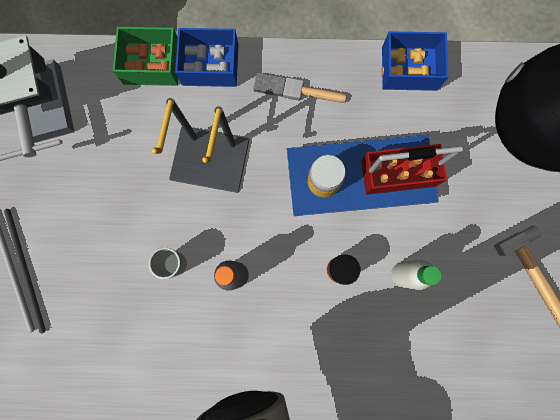

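The side view shows the prong tips at (223,244) and (204,288), the green cap at (334,142) and the jar lid at (330,204), with the handle end-on near x=240. The top view shows the stand corners near (288,150) to (438,200), the black grip at (423,153), the cap at (430,275), the lid at (344,268) and the prong tips at (157,150) and (206,158).

```bash
cat > h.py <<'E'
import cv2,numpy as np
from scipy.spatial.transform import Rotation as R
def cam(m): return np.array(m["mtx"]),np.array(m["xyz"]),R.from_euler("xyz",m["rotation"]).as_matrix()
def ray(m,p):
    K,c,r=cam(m); d=r@np.linalg.inv(K)@[p[0],p[1],1.]; return c,d/np.linalg.norm(d)
def plane(m,p,z):
    c,d=ray(m,p); return c+d*(z-c[2])/d[2]
def tri(a,b):  # list of (model,pixel) x2 -> point, miss distance
    (c1,d1),(c2,d2)=ray(*a),ray(*b)
    s=np.linalg.lstsq(np.c_[d1,-d2],c2-c1,rcond=None)[0]
    p,q=c1+d1*s[0],c2+d2*s[1]; return np.round((p+q)/2,1),round(np.linalg.norm(p-q),1)
def proj(m,P):
    K,c,r=cam(m); v=K@(r.T@(np.array(P)-c)); return v[:2]/v[2]
def blobs(im,lo,hi,box=None,amin=25):
    h=cv2.cvtColor(im,cv2.COLOR_RGB2HSV); k=cv2.inRange(h,np.array(lo),np.array(hi))
    if box: z=np.zeros_like(k); x0,y0,x1,y1=box; z[y0:y1,x0:x1]=k[y0:y1,x0:x1]; k=z
    n,l,s,c=cv2.connectedComponentsWithStats(k)
    return [(np.round(c[i],1).tolist(),s[i].tolist(),l==i) for i in range(1,n) if s[i][4]>=amin]
E
python3 - <<'E'
from h import *
from plant import bot
T=cv2.imread("pics/top0.png")[:,:,::-1].copy();S=cv2.imread("pics/side0.png")[:,:,::-1].copy()
mt,ms=bot.camera_model("top"),bot.camera_model("side")
def show(t,a,b):
    for n,x in (("T",a),("S",b)): print(t,n,[(c,s) for c,s,_ in x])
    if len(a)==1 and len(b)==1: print("  ->",tri((mt,a[0][0]),(ms,b[0][0])))
show("cap",blobs(T,(45,100,50),(80,255,255),(380,240,460,300)),blobs(S,(45,100,50),(80,255,255),(310,120,360,165)))
show("lid",blobs(T,(0,0,0),(179,255,55),(320,250,365,290)),blobs(S,(0,0,0),(179,255,55),(305,190,355,220)))
show("ocap",blobs(T,(5,150,120),(15,255,255),(205,255,245,295)),blobs(S,(5,150,120),(15,255,255),(325,240,365,275)))
show("yellow",blobs(T,(15,120,80),(32,255,255),(140,90,350,200)),blobs(S,(15,120,80),(32,255,255),(130,180,270,300)))
show("blue",blobs(T,(100,120,40),(120,255,255),(270,120,470,230),60),blobs(S,(100,120,40),(120,255,255),(190,140,290,270),60))
show("red",blobs(T,(0,170,60),(6,255,255),(350,120,470,210),30),blobs(S,(0,170,60),(6,255,255),(210,120,270,220),30))
show("grip",blobs(T,(0,0,0),(179,255,50),(390,135,450,170),15),[])
# prong rods in top: minAreaRect of yellow
for c,s,k in blobs(T,(15,120,80),(32,255,255),(140,90,240,200)):
    p=np.argwhere(k)[:,::-1]; print("prongT lowest",p[np.argmax(p[:,1])],"highest",p[np.argmin(p[:,1])], cv2.fitLine(p.astype(np.float32),cv2.DIST_L2,0,.01,.01).ravel())
for c,s,k in blobs(S,(15,120,80),(32,255,255),(130,225,240,300)):
    p=np.argwhere(k)[:,::-1]; print("prongS left",p[np.argmin(p[:,0])],"right",p[np.argmax(p[:,0])],"topmost",p[np.argmin(p[:,1])])
a=cv2.resize(T[85:215,140:470],None,fx=2.4,fy=2.4,interpolation=cv2.INTER_CUBIC)
b=cv2.resize(S[100:300,130:280],None,fx=2.,fy=2.,interpolation=cv2.INTER_CUBIC)
cv2.imwrite("pics/c0.png",np.vstack([a,np.zeros((2,a.shape[1],3),np.uint8)])[:,:,::-1])
b=cv2.resize(S[100:270,130:280],None,fx=3.5,fy=3.5,interpolation=cv2.INTER_CUBIC);cv2.imwrite("pics/c1.png",b[:,:,::-1])
E
```

```text
cap T [([429.2, 274.9], [417, 266, 25, 19, 368])]
cap S [([333.5, 141.5], [327, 133, 14, 18, 215])]
  -> (array([ 429.6, -240.6,  145.4]), np.float64(0.1))
lid T [([344.6, 268.9], [329, 254, 32, 31, 728])]
lid S [([329.3, 205.9], [317, 196, 26, 21, 455])]
  -> (array([ 436.7, -108.3,   74.1]), np.float64(0.2))
ocap T [([224.0, 275.1], [215, 266, 19, 19, 280])]
ocap S [([345.4, 258.9], [336, 246, 20, 26, 422])]
  -> (array([420.4, 106.6, 146.7]), np.float64(0.2))
yellow T [([163.8, 126.9], [152, 100, 21, 54, 314]), ([212.5, 135.5], [202, 108, 19, 55, 318]), ([319.1, 189.8], [308, 175, 32, 22, 156])]
yellow S [([243.7, 220.4], [227, 208, 33, 23, 499]), ([197.9, 243.5], [165, 237, 62, 14, 388]), ([175.3, 286.0], [140, 278, 68, 17, 500])]
blue T [([349.8, 177.8], [287, 135, 151, 81, 5486])]
blue S [([240.1, 223.9], [205, 164, 71, 101, 3589])]
  -> (array([ 629.8, -130.5,   -6.1]), np.float64(1.4))
red T [([402.8, 172.5], [364, 144, 83, 50, 1898])]
red S [([230.7, 164.2], [227, 145, 13, 42, 266]), ([252.0, 162.9], [244, 144, 14, 43, 245])]
grip T [([421.4, 152.8], [407, 146, 29, 14, 297]), ([434.5, 168.1], [432, 167, 6, 3, 16])]
grip S []
prongT lowest [154 153] highest [168 100] [  0.26169407  -0.9651509  163.75478    126.894905  ]
prongT lowest [204 162] highest [217 108] [  0.23725052  -0.9714485  212.45598    135.53459   ]
prongS left [230 225] right [239 225] topmost [230 225]
prongS left [165 238] right [226 239] topmost [166 237]
prongS left [140 279] right [207 283] topmost [141 278]
```

View pics/c0.png

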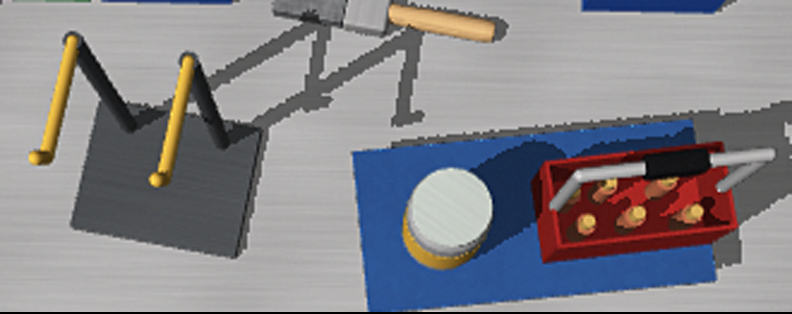

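View pics/c1.png

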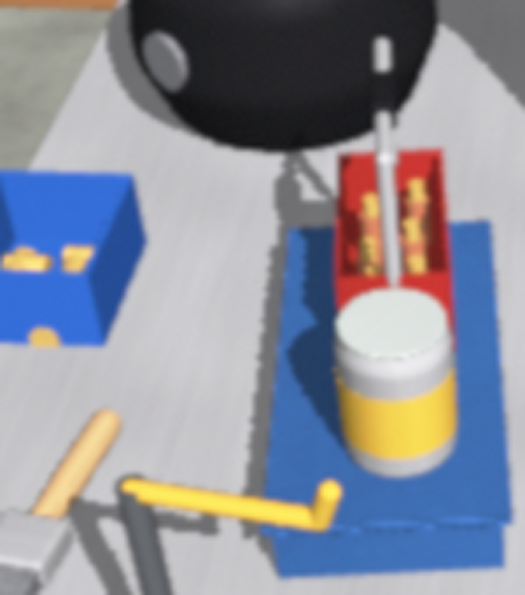

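The crops put the grip at side (239,126) and top (421,153), with the bar ends at top (379,159)/(461,149) and side (240,144)/(239,112). The prong root ends are at top (170,101)/(218,110), their tip balls at (157,150)/(206,160), and the stand-plate corners are also visible.

```bash
python3 - <<'E'
from h import *
from plant import bot
mt,ms=bot.camera_model("top"),bot.camera_model("side")
for n,a,b in (("grip",(421.4,152.8),(239.2,125.7)),("bar y+",(378.8,158.7),(240.3,144.3)),("bar y-",(460.8,148.8),(238.9,112)),
 ("tip far",(205.8,160),(224.6,240)),("tip near",(156.7,150.4),(205,284.5)),("root far",(218.3,110),(167.1,238.6)),("root near",(170.4,100.8),(142.5,280.5))):
    print(n,tri((mt,a),(ms,b)))
C=np.array([plane(mt,p,45)[:2] for p in ((286.7,148.75),(428.3,135),(438.3,202.5),(294.2,215))])
print("stand corners",C.round(1).tolist(),"c",C.mean(0).round(1),"sides",np.linalg.norm(C-np.roll(C,1,0),axis=1).round(1))
d=(C[0]+C[3]-C[1]-C[2]);print("stand yaw",np.arctan2(-d[0],d[1]))
print("tips z213",plane(mt,(205.8,160),213).round(1),plane(mt,(156.7,150.4),213).round(1),"roots190",plane(mt,(218.3,110),193).round(1),plane(mt,(170.4,100.8),193).round(1))
B=[plane(mt,p,185)[:2] for p in((378.8,158.7),(460.8,148.8))];d=B[0]-B[1];print("bar",np.round(B,1),np.linalg.norm(d),"yaw",np.arctan2(-d[0],d[1]),"grip185",plane(mt,(421.4,152.8),185).round(1))
# tin: lid ellipse in top
T=cv2.imread("pics/top0.png")
# lid top circle centre px from crop: x 411..492,y 168..238 -> centre
print("tin lid",plane(mt,(140+451/2.4,85+204/2.4),135).round(1), "side", tri((mt,(140+451/2.4,85+204/2.4)),(ms,(130+391/3.5,100+322/3.5))))
w=bot.camera_model("wrist");print({k:np.round(v,2).tolist() for k,v in w.items()})
E
```

```text
grip (array([ 628.9, -217.2,  191.8]), np.float64(0.6))
bar y+ (array([ 617.5, -147.2,  191.4]), np.float64(0.8))
bar y- (array([ 638.6, -284.3,  186.8]), np.float64(0.5))
tip far (array([603.9, 135.7, 207.5]), np.float64(0.5))
tip near (array([618.5, 217.6, 204.3]), np.float64(1.7))
root far (array([695.6, 122.2, 192.1]), np.float64(0.3))
root near (array([710.1, 204.7, 191.1]), np.float64(1.5))
stand corners [[675.9, 5.4], [711.0, -281.5], [572.3, -297.4], [540.4, -12.6]] c [ 624.9 -146.5] sides [136.7 289.1 139.7 286.6]
stand yaw 0.11652058912868013
tips z213 [602.6 134.6 213. ] [616.8 214.8 213. ] roots190 [695.4 122.  193. ] [710.1 204.2 193. ]
bar [[ 618.9 -148.6]
 [ 638.9 -285. ]] 137.87936020617317 yaw 0.14564271134597553 grip185 [ 630.6 -219.5  185. ]
tin lid [610.5 -69.3 135. ] side (array([609.7, -69.3, 134.4]), np.float64(1.8))
{'mtx': [[365.92, 0.0, 282.88], [0.0, 365.92, 207.65], [0.0, 0.0, 1.0]], 'xyz': [274.92, -452.56, 385.61], 'rotation': [2.89, 0.0, -1.15]}
```

Request:
{"api": "servo_tool", "payload": {"deltas": [[[0, 0, -0.004], [0, 0, -7.4]], [[0, 0, -0.004], [0, 0, -7.4]], [[0, 0, -0.004], [0, 0, -7.4]], [[0, 0, -0.004], [0, 0, -7.4]], [[0, 0, -0.004], [0, 0, -7.4]], [[0, 0, -0.004], [0, 0, -7.4]], [[0, 0, -0.004], [0, 0, -7.4]], [[0, 0, -0.004], [0, 0, -7.4]], [[0, 0, -0.004], [0, 0, -7.4]], [[0, 0, -0.004], [0, 0, -7.4]]], "fingers": 0.6}}

```text
time: 1.35
tool_pos: [213.0, -479.6, 266.4]
tcp_rot: [-3.141, -0.001, 1.714]
contact_force: [0.2, 0.5, -0.4]
grip_width: 55.3
finger_force: 0.0
```

Request:
{"api": "servo_tool", "payload": {"deltas": [[[0.016, 0.038, 0], [0, 0, 0]], [[0.016, 0.038, 0], [0, 0, 0]], [[0.016, 0.038, 0], [0, 0, 0]], [[0.016, 0.038, 0], [0, 0, 0]], [[0.016, 0.038, 0], [0, 0, 0]], [[0.016, 0.038, 0], [0, 0, 0]], [[0.016, 0.038, 0], [0, 0, 0]], [[0.016, 0.038, 0], [0, 0, 0]], [[0.016, 0.038, 0], [0, 0, 0]], [[0.016, 0.038, 0], [0, 0, 0]], [[0.016, 0.038, 0], [0, 0, 0]], [[0.008, 0.018, 0], [0, 0, 0]], [[0, 0, 0], [0, 0, 0]], [[0, 0, 0], [0, 0, 0]]]}}

```text
time: 3.1
tool_pos: [618.7, -237.9, 266.4]
tcp_rot: [-3.141, -0.0, 1.709]
contact_force: [-0.6, 0.2, -0.1]
grip_width: 54.9
finger_force: 0.0
```

```bash
python3 - <<'E'
from h import *
from plant import bot
import pickle
m=bot.camera_model("wrist");o=bot.get_obs();im=bot.capture("wrist")
cv2.imwrite("pics/w1.png",im[:,:,::-1]);pickle.dump(m,open("w1.pkl","wb"))
print(o["tool_pos"].round(1),o["tcp_rot"].round(3),"expected grip px",proj(m,(629,-217,188)),"bars",proj(m,(617.5,-147,188)),proj(m,(638.6,-284,188)))
E
```

```text
[ 618.7 -237.9  266.4] [-3.141 -0.     1.709] expected grip px [301.94164492 187.29710502] bars [300.70256813  73.76133659] [301.00487954 281.10948095]
```

View pics/w1.png

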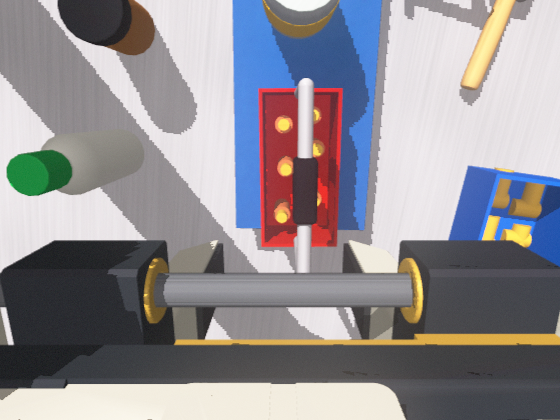

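The wrist view shows the grip centred at (305,190) and the handle's near corner at (306,85), running straight down the image. The yaw is therefore aligned to within a degree or so.

```bash
python3 - <<'E'
from h import *
from plant import bot
import pickle
m=pickle.load(open("w1.pkl","rb"));im=cv2.imread("pics/w1.png")[:,:,::-1].copy()
for c,s,k in blobs(im,(0,0,0),(179,255,60),(280,145,330,228)):
    print(c,s); p=np.argwhere(k)[:,::-1].astype(np.float32); print(cv2.minAreaRect(p))
    mt,ms=bot.camera_model("top"),bot.camera_model("side")
    print(tri((m,c),(mt,(421.4,152.8))),tri((m,c),(ms,(239.2,125.7))),plane(m,c,185).round(1))
a,b=plane(m,(306,83),185),plane(m,(302,262),185);d=a-b;print("yaw",np.arctan2(-d[0],d[1]))
E
```

```text
yaw 0.13136348651721594
```

```bash
python3 - <<'E'
from h import *
from plant import bot
import pickle
m=pickle.load(open("w1.pkl","rb"));im=cv2.imread("pics/w1.png")[:,:,::-1].copy()
print(im[190,296:314].max(1))
mt,ms=bot.camera_model("top"),bot.camera_model("side")
for c in [(305,190)]+[q[0] for q in blobs(im,(0,0,0),(179,160,75),(285,145,325,228))]:
    print(c,tri((m,c),(mt,(421.4,152.8))),tri((m,c),(ms,(239.2,125.7))),plane(m,c,185).round(1))
E
```

```text
[69 70 68 69 72 72 73 69 69 70 70 69 65 67 67 69 68 64]
(305, 190) (array([ 631.6, -219.9,  182.6]), np.float64(0.8)) (array([ 630.1, -217.9,  191.5]), np.float64(1.7)) [ 631.6 -219.1  185. ]
[304.9, 190.6] (array([ 631.7, -220.4,  181.8]), np.float64(0.5)) (array([ 630.2, -218.4,  191.2]), np.float64(1.6)) [ 631.5 -219.5  185. ]
```

Request:
{"api": "servo_tool", "payload": {"deltas": [[[0.009, 0.008, 0], [0, 0, 0]], [[0.008, 0.007, 0.01], [0, 0, 0]], [[0, 0, 0.02], [0, 0, 0]], [[0, 0, 0.02], [0, 0, 0]], [[0, 0, 0.02], [0, 0, 0]], [[0, 0, 0.015], [0, 0, 0]], [[0, 0, 0.01], [0, 0, 0]], [[0, 0, 0.005], [0, 0, 0]], [[0, 0, 0], [0, 0, 0]], [[0, 0, 0], [0, 0, 0]]]}}

```text
time: 4.4
tool_pos: [632.3, -218.7, 167.4]
tcp_rot: [3.141, 0.001, 1.709]
contact_force: [0.5, 0.5, -0.1]
grip_width: 55.1
finger_force: 0.0
```

Request:
{"api": "servo_tool", "payload": {"deltas": [[[0, 0, 0], [0, 0, 0]], [[0, 0, 0], [0, 0, 0]], [[0, 0, 0], [0, 0, 0]], [[0, 0, 0], [0, 0, 0]], [[0, 0, 0], [0, 0, 0]], [[0, 0, 0], [0, 0, 0]]], "fingers": 0}}

```text
time: 5.15
tool_pos: [631.9, -218.5, 166.6]
tcp_rot: [-3.141, -0.0, 1.709]
contact_force: [0.1, -0.2, -0.6]
grip_width: 15.4
finger_force: 30.0
```

Request:
{"api": "servo_tool", "payload": {"deltas": [[[0, 0, -0.004], [0, 0, 0]], [[0, 0, -0.008], [0, 0, 0]], [[0, 0, -0.014], [0, 0, 0]], [[0, 0, -0.018], [0, 0, 0]], [[0, 0, -0.02], [0, 0, 0]], [[0, 0, -0.02], [0, 0, 0]], [[0, 0, -0.018], [0, 0, 0]], [[0, 0, -0.012], [0, 0, 0]], [[0, 0, -0.006], [0, 0, 0]], [[0, 0, 0], [0, 0, 0]]]}}

```text
time: 6.4
tool_pos: [632.0, -218.5, 286.9]
tcp_rot: [3.141, 0.0, 1.709]
contact_force: [1.0, 0.5, -2.8]
grip_width: 15.6
finger_force: 30.0
```

Request:
{"api": "servo_tool", "payload": {"deltas": [[[0.01, 0, 0], [0, 0, 0]], [[0.018, 0, 0], [0, 0, 0]], [[0.026, 0, 0], [0, 0, 0]], [[0.032, -0.002, 0], [0, 0, 0]], [[0.032, -0.002, 0], [0, 0, 0]], [[0.032, -0.002, 0], [0, 0, 0]], [[0.032, -0.002, 0], [0, 0, 0]], [[0.032, -0.002, 0], [0, 0, 0]], [[0.032, -0.002, 0], [0, 0, 0]], [[0.032, -0.002, 0], [0, 0, 0]], [[0.032, -0.002, 0], [0, 0, 0]], [[0.032, -0.002, 0], [0, 0, 0]], [[0.028, -0.002, 0], [0, 0, 0]], [[0.02, -0.002, 0], [0, 0, 0]], [[0.012, -0.002, 0], [0, 0, 0]], [[0.007, -0.002, 0], [0, 0, 2]], [[0, 0, 0], [0, 0, 5]], [[0, 0, 0], [0, 0, 5]], [[0, 0, 0], [0, 0, 3.5]], [[0, 0, 0], [0, 0, 1.4]]]}}

```text
time: 8.9
tool_pos: [549.7, 182.7, 286.6]
tcp_rot: [-3.142, 0.0, 1.413]
contact_force: [-0.3, -0.7, -3.6]
grip_width: 15.7
finger_force: 30.0
```

Request:
{"api": "servo_tool", "payload": {"deltas": [[[0, 0, 0], [0, 0, 0]], [[0, 0, 0], [0, 0, 0]]]}}

```text
time: 9.15
tool_pos: [549.7, 182.9, 286.7]
tcp_rot: [3.142, 0.0, 1.415]
contact_force: [0.4, -0.0, -4.2]
grip_width: 15.7
finger_force: 30.0
```

```bash
python3 - <<'E'
from h import *
from plant import bot
import pickle
m=bot.camera_model("wrist");im=bot.capture("wrist")
cv2.imwrite("pics/w2.png",im[:,:,::-1]);pickle.dump(m,open("w2.pkl","wb"))
for P in ((603,135,213),(617,215,213),(695,122,193),(710,204,193)): print(proj(m,P).round(0))
s=bot.capture("side");cv2.imwrite("pics/s2.png",s[:,:,::-1])
cv2.imwrite("pics/m2.png",cv2.resize(np.hstack([im,s[:,100:380]]),(800,400))[:,:,::-1])
E
```

```text
[369. 272.]
[379. 154.]
[488. 259.]
[509. 145.]
```

View pics/m2.png

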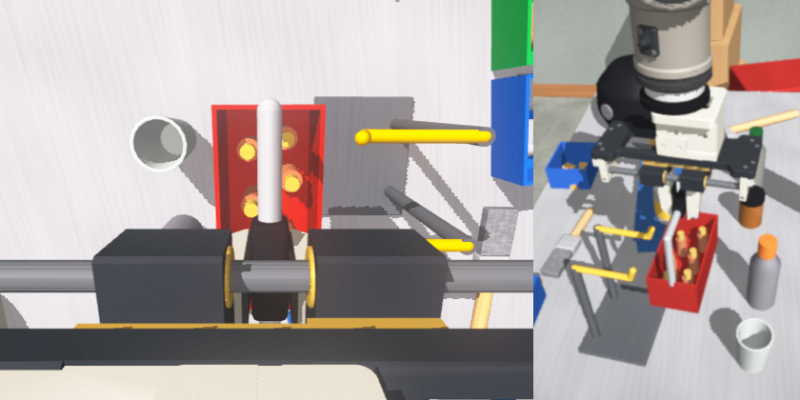

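The wrist view shows the near prong running from tip (380,145) to root (513,143), almost parallel to the tool's closing axis, and the far root at (493,258). The basket hangs level in the grip, and the side view agrees.

```bash
python3 - <<'E'
from h import *
from plant import bot
import pickle
m=pickle.load(open("w2.pkl","rb"));mt,ms=bot.camera_model("top"),bot.camera_model("side")
im=cv2.imread("pics/w2.png")[:,:,::-1].copy()
for c,s,k in blobs(im,(20,150,80),(32,255,255),(360,120,530,280)): 
    p=np.argwhere(k)[:,::-1];print(c,s,[p[p[:,0]==x].mean(0).round(1).tolist() for x in (s[0]+6,s[0]+25,s[0]+60,s[0]+s[2]-12)])
tn,rn,rf=plane(m,(380,145),213),plane(m,(513,143),193),plane(m,(493.5,258),193)
print("wrist: tip n",tn,"root n",rn,"root f",rf)
print("tri tip n",tri((m,(380,145)),(mt,(156.7,150.4))),"root n",tri((m,(513,143)),(mt,(170.4,100.8))),"root f",tri((m,(493.5,258)),(mt,(218.3,110))))
x=rn-tn;print("yaw prong",np.arctan2(x[1],x[0]));y=rn-rf;print("yaw posts",np.arctan2(-y[0],y[1]),np.linalg.norm(y))
E
```

```text
[442.2, 142.6] [373, 136, 143, 17, 1939] [[379.0, 144.0], [398.0, 142.5], [433.0, 142.5], [504.0, 143.0]]
[473.3, 256.9] [448, 251, 49, 13, 511] [[454.0, 254.0], [473.0, 257.0], [nan, nan], [485.0, 258.5]]
wrist: tip n [618.10142936 220.29255019 213.        ] root n [712.97791073 205.12590083 193.        ] root f [698.84531339 122.09539082 193.        ]
tri tip n (array([620.8, 218.8, 200.9]), np.float64(0.6)) root n (array([711.5, 204.8, 192.9]), np.float64(2.7)) root f (array([696.9, 122.4, 193.5]), np.float64(3.1))
yaw prong -0.1585156196105566
yaw posts -0.16859394988062912 84.22467513350661<stdin>:7: RuntimeWarning: Mean of empty slice.
  ret = um.true_divide(
```

Request:
{"api": "servo_tool", "payload": {"deltas": [[[0.001, 0, 0.008], [0, 0, 0]], [[0.001, 0, 0.015], [0, 0, 0]], [[0.002, 0, 0.018], [0, 0, 0]], [[0, 0, 0.015], [0, 0, 0]], [[0, 0, 0.01], [0, 0, 0]], [[0, 0, 0.005], [0, 0, 0]], [[0, 0, 0], [0, 0, 0]], [[0, 0.005, 0], [0, 0, 0]], [[0, 0.01, 0], [0, 0, 0]], [[0, 0.013, 0], [0, 0, 0]], [[0, 0.014, 0], [0, 0, 0]], [[0, 0.014, 0], [0, 0, 0]], [[0, 0.014, 0], [0, 0, 0]], [[0, 0.012, 0], [0, 0, 0]], [[0, 0.008, 0], [0, 0, 0]], [[0, 0.005, 0], [0, 0, 0]], [[0, 0.001, 0], [0, 0, 0]], [[0, 0, 0], [0, 0, 0]], [[0, 0, 0], [0, 0, 0]]]}}

```text
time: 11.62
tool_pos: [644.9, 172.1, 215.9]
tcp_rot: [3.142, 0.0, 1.415]
contact_force: [0.0, 0.7, -3.8]
grip_width: 15.8
finger_force: 30.0
```

```bash
python3 - <<'E'
from h import *
from plant import bot
m=bot.camera_model("wrist");im=bot.capture("wrist");s=bot.capture("side")
o=bot.get_obs();print(o["tool_pos"].round(1),o["tcp_rot"].round(3),o["contact_force"].round(1))
a=cv2.resize(im[60:300,200:440],(400,400));b=cv2.resize(s[180:360,110:290],(400,400))
cv2.imwrite("pics/m3.png",np.hstack([a,b])[:,:,::-1])
E
```

```text
[645.  172.1 215.9] [3.141 0.    1.415] [-0.6 -0.5 -3.7]
```

View pics/m3.png

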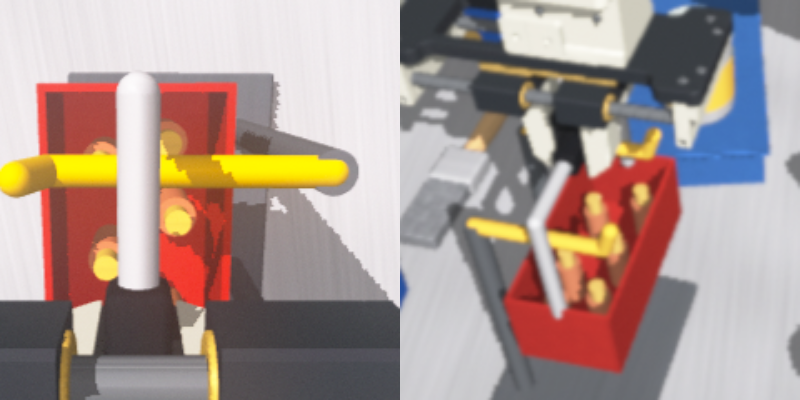

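The view shows the near prong through the arch, under the bar and over the box. The bar crosses it at (138,172), 0.37 of the way from tip to post, which is the seat. Lowering now.

Request:
{"api": "servo_tool", "payload": {"deltas": [[[0, 0, 0.005], [0, 0, 0]], [[0, 0, 0.008], [0, 0, 0]], [[0, 0, 0.008], [0, 0, 0]], [[0, 0, 0.005], [0, 0, 0]], [[0, 0, 0.003], [0, 0, 0]], [[0, 0, 0.002], [0, 0, 0]], [[0, 0, 0.001], [0, 0, 0]], [[0, 0, 0], [0, 0, 0]], [[0, 0, 0], [0, 0, 0]]]}}

```text
time: 12.85
tool_pos: [645.3, 172.0, 183.9]
tcp_rot: [3.141, -0.0, 1.414]
contact_force: [-0.3, -1.2, -3.8]
grip_width: 15.7
finger_force: 30.0
```

Request:
{"api": "servo_tool", "payload": {"deltas": [[[0, 0, 0.001], [0, 0, 0]], [[0, 0, 0.001], [0, 0, 0]], [[0, 0, 0], [0, 0, 0]], [[0, 0, 0], [0, 0, 0]]]}}

```text
time: 13.35
tool_pos: [645.2, 172.0, 181.7]
tcp_rot: [3.142, 0.0, 1.414]
contact_force: [-0.1, 0.1, -3.0]
grip_width: 16.2
finger_force: 30.0
```

Request:
{"api": "servo_tool", "payload": {"deltas": [[[0, 0, 0.001], [0, 0, 0]], [[0, 0, 0], [0, 0, 0]], [[0, 0, 0], [0, 0, 0]]]}}

```text
time: 13.72
tool_pos: [645.3, 172.0, 181.2]
tcp_rot: [3.141, -0.0, 1.414]
contact_force: [-0.7, -1.0, 1.7]
grip_width: 16.1
finger_force: 30.0
```

Request:
{"api": "servo_tool", "payload": {"deltas": [[[0, 0, 0.0005], [0, 0, 0]], [[0, 0, 0], [0, 0, 0]], [[0, 0, 0], [0, 0, 0]]]}}

```text
time: 14.1
tool_pos: [645.4, 172.0, 181.0]
tcp_rot: [3.141, -0.0, 1.414]
contact_force: [-2.1, -0.5, 5.7]
grip_width: 15.5
finger_force: 30.0
```

Request:
{"api": "servo_tool", "payload": {"deltas": [[[0, 0, 0], [0, 0, 0]], [[0, 0, 0], [0, 0, 0]], [[0, 0, 0], [0, 0, 0]], [[0, 0, 0], [0, 0, 0]], [[0, 0, -0.004], [0, 0, 0]], [[0, 0, -0.01], [0, 0, 0]], [[0, 0, -0.02], [0, 0, 0]], [[0, 0, -0.03], [0, 0, 0]], [[0, 0, -0.03], [0, 0, 0]], [[0, 0, -0.011], [0, 0, 0]], [[0, 0, 0], [0, 0, 0]]], "fingers": 0.6}}

```text
time: 15.48
tool_pos: [645.3, 172.0, 285.8]
tcp_rot: [3.14, -0.0, 1.414]
contact_force: [-0.1, -0.6, -0.0]
grip_width: 54.8
finger_force: 0.0
```

Request:
{"api": "servo_tool", "payload": {"deltas": [[[0, 0, 0], [0, 0, -3]], [[-0.01, -0.005, 0], [0, 0, -6]], [[-0.02, -0.01, 0], [0, 0, 0]], [[-0.035, -0.017, 0], [0, 0, 0]], [[-0.04, -0.018, 0], [0, 0, 0]], [[-0.04, -0.018, 0], [0, 0, 0]], [[-0.04, -0.018, 0], [0, 0, 0]], [[-0.04, -0.018, 0], [0, 0, 0]], [[-0.04, -0.018, 0], [0, 0, 0]], [[-0.04, -0.018, 0], [0, 0, 0]], [[-0.04, -0.018, 0], [0, 0, 0]], [[-0.04, -0.018, 0.01], [0, 0, 0]], [[-0.035, -0.018, 0.01], [0, 0, 0]], [[-0.025, -0.014, 0.01], [0, 0, 0]], [[-0.012, -0.007, 0.01], [0, 0, 0]], [[0, 0, 0], [0, 0, 0]], [[0, 0, 0], [0, 0, 0]]]}}

```text
time: 17.6
tool_pos: [430.0, -283.8, 245.3]
tcp_rot: [3.141, -0.0, 1.572]
contact_force: [-0.4, -0.5, 0.0]
grip_width: 54.7
finger_force: 0.0
```

```bash
python3 - <<'E'
from h import *
from plant import bot
import pickle
m=bot.camera_model("wrist");o=bot.get_obs();im=bot.capture("wrist");s=bot.capture("side");t=bot.capture("top")
for n,i in (("w4",im),("s4",s),("t4",t)): cv2.imwrite(f"pics/{n}.png",i[:,:,::-1])
mt,ms=bot.camera_model("top"),bot.camera_model("side")
print(o["tool_pos"].round(1),o["tcp_rot"].round(3),"exp",proj(m,(429.6,-240.6,144)).round())
for c,st,k in blobs(im,(45,100,40),(80,255,255)): print("cap",c,st,plane(m,c,144).round(1),tri((m,c),(ms,(333.5,141.5))))
print("exp lid",proj(m,(436.7,-108.3,75)).round())
a=cv2.resize(im,(400,300));b=cv2.resize(s[180:360,110:350],(400,300));c=cv2.resize(t[60:240,130:370],(400,300));
cv2.imwrite("pics/m4.png",np.vstack([np.hstack([a,b]),np.hstack([c,c*0])])[:,:,::-1])
E
```

```text
[ 430.  -283.8  245.3] [ 3.141 -0.     1.572] exp [282. 148.]
cap [283.1, 149.8] [261, 126, 46, 48, 1714] [ 430.6 -242.   144. ] (array([ 430. , -241.9,  144.6]), np.float64(1.2))
exp lid [291. -27.]
```

View pics/m4.png

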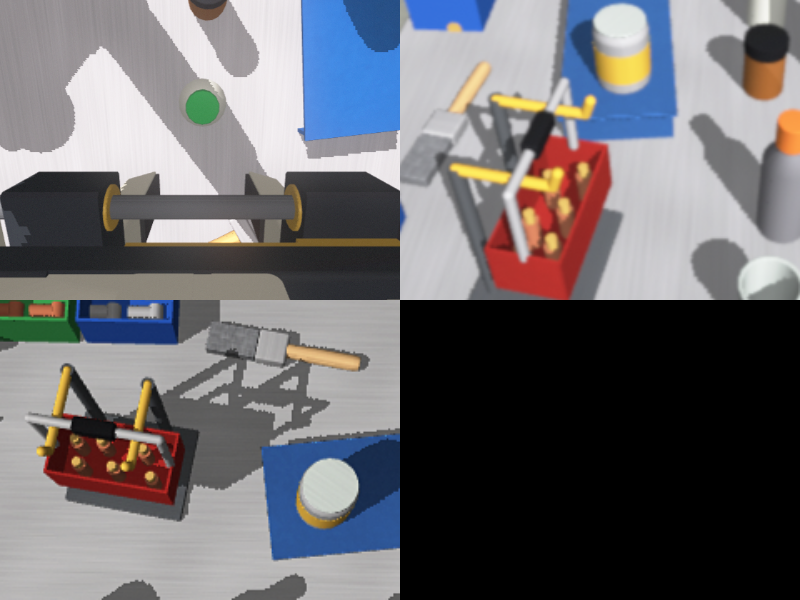

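The top and side views show the basket hanging level with the black grip between the prongs. The wrist view shows the green cap at (283,150), which puts the bottle at (430,-241.5).

Request:
{"api": "servo_tool", "payload": {"deltas": [[[0.015, 0, 0], [0, 0, 0]], [[0.02, 0, 0.01], [0, 0, 0]], [[0.007, 0, 0.02], [0, 0, 0]], [[0, 0, 0.025], [0, 0, 0]], [[0, 0, 0.025], [0, 0, 0]], [[0, 0, 0.02], [0, 0, 0]], [[0, 0, 0.012], [0, 0, 0]], [[0, 0, 0.007], [0, 0, 0]], [[0, 0, 0], [0, 0, 0]], [[0, 0, 0], [0, 0, 0]]]}}

```text
time: 19.0
tool_pos: [429.8, -242.8, 126.8]
tcp_rot: [3.141, 0.001, 1.571]
contact_force: [0.4, 0.6, 0.2]
grip_width: 54.9
finger_force: 0.0
```

Request:
{"api": "servo_tool", "payload": {"deltas": [[[0, 0, 0], [0, 0, 0]], [[0, 0, 0], [0, 0, 0]], [[0, 0, 0], [0, 0, 0]], [[0, 0, 0], [0, 0, 0]], [[0, 0, 0], [0, 0, 0]]], "fingers": 0}}

```text
time: 19.62
tool_pos: [429.6, -242.7, 126.4]
tcp_rot: [3.141, 0.0, 1.571]
contact_force: [1.1, 0.6, 1.0]
grip_width: 31.6
finger_force: 30.0
```

Request:
{"api": "servo_tool", "payload": {"deltas": [[[0, 0, -0.004], [0, 0, 0]], [[0, 0, -0.01], [0, 0, 0]], [[0, 0, -0.018], [0, 0, 0]], [[0, 0, -0.02], [0, 0, 0]], [[0, 0, -0.018], [0, 0, 0]], [[-0.003, 0.006, -0.01], [0, 0, 0]], [[0, 0.012, 0], [0, 0, 0]], [[0, 0.02, 0], [0, 0, 0]], [[0, 0.025, 0], [0, 0, 0]], [[0, 0.03, 0], [0, 0, 0]], [[0, 0.03, 0], [0, 0, 0]], [[0, 0.03, 0], [0, 0, 0]], [[0, 0.024, 0], [0, 0, 0]], [[0, 0.017, 0], [0, 0, 0]], [[0, 0.009, 0], [0, 0, 0]], [[0, 0.004, 0], [0, 0, 0]], [[0, 0, 0], [0, 0, 0]], [[0, 0, 0], [0, 0, 0]]]}}

```text
time: 21.88
tool_pos: [636.0, -245.5, 206.4]
tcp_rot: [-3.141, 0.0, 1.571]
contact_force: [-0.2, -0.2, -3.7]
grip_width: 31.5
finger_force: 30.0
```

Request:
{"api": "servo_tool", "payload": {"deltas": [[[0, 0, 0.005], [0, 0, 0]], [[0, 0, 0.01], [0, 0, 0]], [[0, 0, 0.008], [0, 0, 0]], [[0, 0, 0.005], [0, 0, 0]], [[0, 0, 0.003], [0, 0, 0]], [[0, 0, 0.001], [0, 0, 0]], [[0, 0, 0], [0, 0, 0]], [[0, 0, 0], [0, 0, 0]]]}}

```text
time: 22.88
tool_pos: [636.6, -245.5, 174.5]
tcp_rot: [3.141, 0.0, 1.571]
contact_force: [0.7, 0.1, -2.7]
grip_width: 31.4
finger_force: 30.0
```

Request:
{"api": "servo_tool", "payload": {"deltas": [[[0, 0, 0.001], [0, 0, 0]], [[0, 0, 0.001], [0, 0, 0]], [[0, 0, 0], [0, 0, 0]], [[0, 0, 0], [0, 0, 0]]]}}

```text
time: 23.38
tool_pos: [636.5, -245.5, 172.2]
tcp_rot: [3.142, 0.0, 1.571]
contact_force: [-0.5, 0.4, -3.3]
grip_width: 31.5
finger_force: 30.0
```

Request:
{"api": "servo_tool", "payload": {"deltas": [[[0, 0, 0.001], [0, 0, 0]], [[0, 0, 0], [0, 0, 0]], [[0, 0, 0], [0, 0, 0]]]}}

```text
time: 23.75
tool_pos: [636.5, -245.5, 171.4]
tcp_rot: [3.141, 0.0, 1.571]
contact_force: [0.2, 0.7, -1.4]
grip_width: 31.8
finger_force: 30.0
```

Request:
{"api": "servo_tool", "payload": {"deltas": [[[0, 0, 0.0008], [0, 0, 0]], [[0, 0, 0], [0, 0, 0]], [[0, 0, 0], [0, 0, 0]]]}}

```text
time: 24.12
tool_pos: [636.7, -245.6, 171.4]
tcp_rot: [3.14, 0.001, 1.571]
contact_force: [0.0, 0.5, 5.8]
grip_width: 31.4
finger_force: 30.0
```

Request:
{"api": "servo_tool", "payload": {"deltas": [[[0, 0, 0], [0, 0, 0]], [[0, 0, 0], [0, 0, 0]], [[0, 0, 0], [0, 0, 0]], [[0, 0, 0], [0, 0, 0]], [[0, 0, -0.004], [0, 0, 0]], [[0, 0, -0.01], [0, 0, 0]], [[0, 0, -0.02], [0, 0, 0]], [[0, 0, -0.025], [0, 0, 0]], [[0, 0, -0.02], [0, 0, 0]], [[0, 0, -0.005], [0, 0, 0]]], "fingers": 0.6}}

```text
time: 25.38
tool_pos: [637.0, -245.7, 256.9]
tcp_rot: [3.138, 0.002, 1.571]
contact_force: [0.2, -0.1, 0.2]
grip_width: 55.0
finger_force: 0.0
```

Request:
{"api": "servo_tool", "payload": {"deltas": [[[0.006, -0.012, 0], [0, 0, 0]], [[0.012, -0.025, 0], [0, 0, 0]], [[0.016, -0.035, 0], [0, 0, 0]], [[0.018, -0.037, 0], [0, 0, 0]], [[0.016, -0.035, 0.005], [0, 0, 0]], [[0.014, -0.03, 0.015], [0, 0, 0]], [[0.01, -0.018, 0.02], [0, 0, 0]], [[0.004, -0.008, 0.015], [0, 0, 0]], [[0, 0, 0], [0, 0, 0]], [[0, 0, 0], [0, 0, 0]]], "fingers": 0.85}}

```text
time: 26.62
tool_pos: [437.0, -149.9, 200.0]
tcp_rot: [3.141, 0.001, 1.571]
contact_force: [1.1, -0.4, 0.4]
grip_width: 78.2
finger_force: 0.0
```

```bash
python3 - <<'E'
from h import *
from plant import bot
m=bot.camera_model("wrist");o=bot.get_obs();im=bot.capture("wrist");s=bot.capture("side");t=bot.capture("top")
for n,i in (("w5",im),("s5",s),("t5",t)): cv2.imwrite(f"pics/{n}.png",i[:,:,::-1])
mt,ms=bot.camera_model("top"),bot.camera_model("side")
e=proj(m,(436.7,-108.3,75));print(o["tool_pos"].round(1),o["tcp_rot"].round(3),"exp",e.round())
x,y=e.astype(int)
for c,st,k in blobs(im,(0,0,0),(179,255,55),(max(x-70,0),max(y-70,0),x+70,y+60),200): print("lid",c,st,plane(m,c,75).round(1),tri((m,c),(ms,(329.3,205.9))))
for n,i,mm in (("T",t,mt),("S",s,ms)): print(n,[(c,st[4],plane(mm,c,189).round(1)) for c,st,k in blobs(i,(45,100,50),(80,255,255),(200,80,470,300))])
a=cv2.resize(im,(400,300));b=cv2.resize(s[90:270,170:410],(400,300));c=cv2.resize(t[110:290,270:510],(400,300));
cv2.imwrite("pics/m5.png",np.vstack([np.hstack([a,b]),np.hstack([c,c*0])])[:,:,::-1])
E
```

```text
[ 437.  -149.9  200. ] [3.141e+00 1.000e-03 1.571e+00] exp [282. 147.]
T [([437.0, 148.7], 413, array([ 637. , -244.1,  189. ]))]
S [([237.5, 119.3], 303, array([ 637.1, -248.6,  189. ]))]
```

View pics/m5.png

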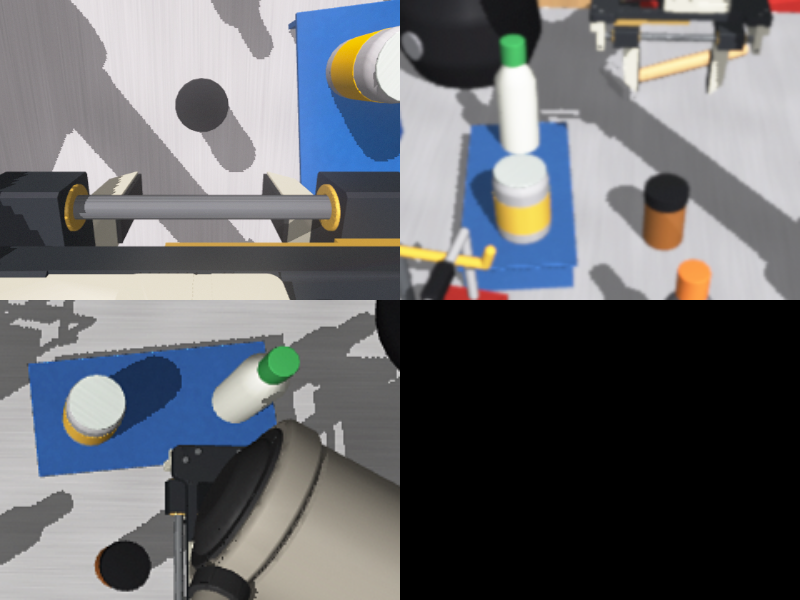

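The bottle stands upright on the plate: its cap triangulates to (637,-246). The jar lid is at wrist pixel (283,147), exactly where predicted.

Request:
{"api": "servo_tool", "payload": {"deltas": [[[0.015, 0, 0], [0, 0, 0]], [[0.02, 0, 0.01], [0, 0, 0]], [[0.0065, 0, 0.02], [0, 0, 0]], [[0, 0, 0.025], [0, 0, 0]], [[0, 0, 0.03], [0, 0, 0]], [[0, 0, 0.025], [0, 0, 0]], [[0, 0, 0.018], [0, 0, 0]], [[0, 0, 0.01], [0, 0, 0]], [[0, 0, 0.005], [0, 0, 0]], [[0, 0, 0], [0, 0, 0]], [[0, 0, 0], [0, 0, 0]]]}}

```text
time: 28.15
tool_pos: [436.7, -108.2, 56.9]
tcp_rot: [3.141, 0.0, 1.571]
contact_force: [-0.1, 0.3, -0.6]
grip_width: 78.5
finger_force: 0.0
```

Request:
{"api": "servo_tool", "payload": {"deltas": [[[0, 0, 0], [0, 0, 0]], [[0, 0, 0], [0, 0, 0]], [[0, 0, 0], [0, 0, 0]], [[0, 0, 0], [0, 0, 0]], [[0, 0, 0], [0, 0, 0]]], "fingers": 0}}

```text
time: 28.78
tool_pos: [436.5, -108.2, 56.6]
tcp_rot: [3.141, 0.0, 1.571]
contact_force: [-0.2, 0.1, 3.1]
grip_width: 55.5
finger_force: 30.0
```

Request:
{"api": "servo_tool", "payload": {"deltas": [[[0, 0, -0.004], [0, 0, 0]], [[0, 0, -0.01], [0, 0, 0]], [[0, 0, -0.02], [0, 0, 0]], [[0, 0, -0.023], [0, 0, 0]], [[-0.006, 0, -0.02], [0, 0, 0]], [[-0.01, 0.006, -0.013], [0, 0, 0]], [[-0.012, 0.014, 0], [0, 0, 0]], [[-0.012, 0.022, 0], [0, 0, 0]], [[-0.008, 0.028, 0], [0, 0, 0]], [[-0.005, 0.03, 0], [0, 0, 0]], [[0, 0.03, 0], [0, 0, 0]], [[0, 0.026, 0], [0, 0, 0]], [[0, 0.018, 0], [0, 0, 0]], [[0, 0.011, 0], [0, 0, 0]], [[0, 0.005, 0], [0, 0, 0]], [[0, 0, 0], [0, 0, 0]], [[0, 0, 0], [0, 0, 0]]]}}

```text
time: 30.9
tool_pos: [625.9, -161.0, 146.6]
tcp_rot: [-3.141, 0.0, 1.571]
contact_force: [-1.2, 0.8, -2.9]
grip_width: 55.2
finger_force: 30.0
```

Request:
{"api": "servo_tool", "payload": {"deltas": [[[0, 0, 0.006], [0, 0, 0]], [[0, 0, 0.012], [0, 0, 0]], [[0, 0, 0.011], [0, 0, 0]], [[0, 0, 0.007], [0, 0, 0]], [[0, 0, 0.004], [0, 0, 0]], [[0, 0, 0.002], [0, 0, 0]], [[0, 0, 0], [0, 0, 0]], [[0, 0, 0], [0, 0, 0]]]}}

```text
time: 31.9
tool_pos: [626.6, -161.0, 104.8]
tcp_rot: [3.141, 0.0, 1.571]
contact_force: [0.8, -0.7, -3.1]
grip_width: 55.3
finger_force: 30.0
```

Contact is expected at a TCP height of about 101.

Request:
{"api": "servo_tool", "payload": {"deltas": [[[0, 0, 0.001], [0, 0, 0]], [[0, 0, 0.001], [0, 0, 0]], [[0, 0, 0.0005], [0, 0, 0]], [[0, 0, 0], [0, 0, 0]], [[0, 0, 0], [0, 0, 0]]]}}

```text
time: 32.52
tool_pos: [626.4, -160.9, 101.9]
tcp_rot: [3.142, 0.0, 1.571]
contact_force: [0.6, 0.4, -2.6]
grip_width: 55.4
finger_force: 30.0
```

Request:
{"api": "servo_tool", "payload": {"deltas": [[[0, 0, 0.0008], [0, 0, 0]], [[0, 0, 0], [0, 0, 0]], [[0, 0, 0], [0, 0, 0]]]}}

```text
time: 32.9
tool_pos: [626.5, -161.0, 101.6]
tcp_rot: [3.141, 0.0, 1.571]
contact_force: [-0.5, 0.4, 2.8]
grip_width: 55.6
finger_force: 30.0
```

Request:
{"api": "servo_tool", "payload": {"deltas": [[[0, 0, 0], [0, 0, 0]], [[0, 0, 0], [0, 0, 0]], [[0, 0, 0], [0, 0, 0]], [[0, 0, 0], [0, 0, 0]], [[0, 0, -0.004], [0, 0, 0]], [[0, 0, -0.01], [0, 0, 0]], [[0, 0, -0.02], [0, 0, 0]], [[0, 0, -0.03], [0, 0, 0]], [[0, 0, -0.03], [0, 0, 0]], [[0, 0, -0.03], [0, 0, 0]], [[0, 0, -0.02], [0, 0, 0]], [[0, -0.01, -0.01], [0, 0, 0]]], "fingers": 0.85}}

```text
time: 34.4
tool_pos: [616.7, -161.0, 256.9]
tcp_rot: [3.139, 0.001, 1.572]
contact_force: [-0.1, -0.7, -0.2]
grip_width: 78.2
finger_force: 0.0
```

Request:
{"api": "servo_tool", "payload": {"deltas": [[[0, -0.02, 0], [0, 0, 0]], [[0, -0.035, 0], [0, 0, 0]], [[0, -0.04, 0], [0, 0, 0]], [[0, -0.04, 0], [0, 0, 0]], [[0, -0.03, 0], [0, 0, 0]], [[0, -0.015, 0], [0, 0, 0]], [[0, 0, 0], [0, 0, 0]], [[0, 0, 0], [0, 0, 0]]]}}

```text
time: 35.4
tool_pos: [437.2, -161.2, 255.1]
tcp_rot: [3.141, 0.0, 1.572]
contact_force: [-0.4, 0.8, 0.1]
grip_width: 78.2
finger_force: 0.0
```

```bash
python3 - <<'E'
from h import *
from plant import bot
s=bot.capture("side");t=bot.capture("top")
mt,ms=bot.camera_model("top"),bot.camera_model("side")
c1=blobs(t,(45,100,50),(80,255,255),(200,80,470,300));c2=blobs(s,(45,100,50),(80,255,255),(200,80,470,300))
print("cap",tri((mt,c1[0][0]),(ms,c2[0][0])), "exp jar lid px",proj(mt,(626.5,-161,120)),proj(ms,(626.5,-161,120)))
b=cv2.resize(s[90:330,110:370],(400,369));c=cv2.resize(t[80:320,140:480],(523,369))[:,:400]
cv2.imwrite("pics/m6.png",np.hstack([b,c])[:,:,::-1])
E
```

```text
cap (array([ 636.1, -243. ,  191.9]), np.float64(0.1)) exp jar lid px [377.44016947 164.57214644] [239.26172263 169.74302595]
```

View pics/m6.png

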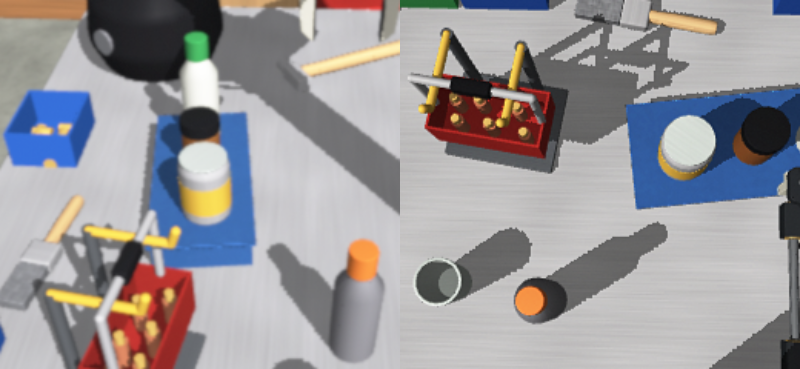

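The bottle, jar and tin stand upright on the plate, the basket hangs level with its grip between the prongs, and the cup and grey bottle have not moved. Handing in.

```bash
python3 -c "
from plant import bot
print(bot.close_job())"
```

```text
the job is handed in; nothing more can be done
None
```

The job is handed in at about 35 s of the 72 s allowed: the basket hangs level on the yellow hanger with a prong on each side of its grip, and the bottle and jar stand upright on the blue stand beside the tin; nothing else looked disturbed in the last pictures, and no verdict came back.

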